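# Lay up and weigh down a block of model boards

## Robot

A 7-joint arm with a two-finger parallel gripper is mounted at the origin on the work surface. World frame = base frame: x ahead of the robot, y to its left, z up, the work surface at z = 0. Lengths are in m, angles in rad, forces in N, time in s.
With the tool pointing down it reaches from about 0.4 to 0.85 m from the base axis. Payload 4.5 kg.
Tool frame: the origin (TCP) lies midway between the tips of the shut fingers; the grasp point (between the pads) lies 19 mm behind it; z points along the fingers, y is the line along which they close (so a half turn about z gives the same grasp; the last joint's range is limited). The gripper opens to 85 mm and grips with 20 to 120 N. Pads are 22 mm wide; open, the fingers measure 114 mm over their backs; the gripper's body (76 mm by 85 mm) begins 54 mm behind the grasp point. The pads swing forward as they close: fully open they stand 13 mm farther back than shut.
Start: joints at [1.29, 0.689, -0.195, 1.565, 0.157, 0.902, -0.215], TCP at [0.194, -0.594, 0.201] pointing down, gripper open.
Joint ranges: [-3.01, 3.01], [-0.46, 2.08], [-1.47, 1.51], [0.13, 2.56], [-1, 4.14], [0.04, 2.09], [-2.66, 2.66]. Speed limits (rad/s): [2.57, 2.57, 3.14, 3.14, 3.14, 3.14, 3.14].

## Interface

Orientations are given as a unit quaternion [w, x, y, z].
In Python, from bench import readout, viewer, job gives the robot as it stands. The module is installed in compiled form; this text tells all that it offers.
- The arm moves only by the tool jog_arm, never from a script. Its argument "deltas" is one flat list of numbers, 5 for each row, row after row: the shift along the tool's x, y, z in m, then the turn about the tool's z in degrees, then the finger opening in m, from 0 to 0.0854. In form: [dx, dy, dz, twist, gripper, dx, dy, dz, twist, gripper, ...]. A call has 1 to 5 rows; each row shifts and turns the commanded pose from where the row before left it, along the tool's axes as they then stand; what a row does not reach is not made up. A row lasts 1/12 s, in which the tool goes at most 41.7 mm and 7.16 degrees, less where a joint would pass 70% of its speed; a pose out of reach is approached as far as the arm can. A call with a gripper value outside its range is refused whole. The fingers move at their own pace and stop on an object; "squeeze" is the grip in N (left out, the last holds). Time passes only in rows, so rows that do not move let the fingers close. It gives the time, the measured TCP pose, the force, the opening and the grip force at its end, in the units of the state.
- readout.read_state(): the state, without advancing time (a new reading comes with each control period).
- viewer.get_image(name): name is "side" or "top"; returns a dict with "image" (400x640x3 uint8, red, green, blue), "fov_y" (degrees; the focal length in pixels is half the picture's height over the tangent of half this angle, whatever the lens; pixels are square), "cx", "cy" (the principal point, pixels), "k1" (the pictures are not rectified: a ray, as slopes to the right and down, at radius r is drawn at 1 + k1 r^2 times it, then the intrinsics apply), "cam_to_world" (4x4, takes a point from camera to world coordinates). Camera axes: x right, y down, z forward; pixel columns grow to the right and rows downward; lengths in m; the calibration is good to about 2 mm. A picture is of the moment at which its call begins. There is no depth.
- job.finish_job(): hands the job in; it is judged then, once.
The state is a dict: "time": time; "qpos": joint angles; "joint_velocities": joint speeds; "tau": joint torques, N m; "position": TCP position; "orientation": TCP orientation; "wrist_force": force on the tool from outside, world axes, zero at the start; "ft_torque": the same for the moment, N m; "grip_width": opening from 0.0 (shut) to 1.0 (fully open); "gripper_force": force on a finger pad.
Only numpy, scipy, OpenCV 4.12 (cv2) and the standard library are available. Lean on these libraries where they do the work, as an engineer would, in place of code of your own. Each camera call takes 0.05 s, during which the arm holds its last target. There are 200 camera calls.

## Task

Three cream model boards are to be laid up in the wooden jig: push the two askew ones on its base snug into the corner of its two stops, then slide the third from the ledge across on top of them and snug into the same corner, so that the three lie as one flush, square pile. Then set the steel weight down gently, flat in the middle of the top board and let go; leave the other things on the bench where they are.

Things in the scene. Friction and masses are not known exactly. Their poses are not given: they have to be found in the camera images.
- jig_home (a point): (mm) middle of the pile's place, on the top face of the fixed jig's 12 thick wooden base (12 above the bench); its axes are the jig's: x to the far stop, y to the left stop. A board is home with its centre at x = 0, y = 0 and its sides along these axes. The near (-x) and right (-y) sides are open. The base spans x -110 to +70
- jig_far (a point): (mm) jig's far stop, a fixed upright fence 15 thick, 48 high above the base; point on its inner face at half its height, 50 in +x of jig_home; it runs from y = -65 to +80 of jig_home
- jig_left (a point): (mm) jig's left stop, a like fence 48 high; point on its inner face at half its height, 80 in +y of jig_home; it runs from x = -45 to +50 of jig_home and meets the far stop in the corner
- jig_ledge (a point): (mm) loading ledge right of the pile's place, a fixed wooden block, top 38 above the base (2 higher than two boards); point at its top's left edge, x = 0, y = -150 of jig_home. It spans y -150 to -315, x -75 to +55. Between it and the pile's place is a gap 70 wide, down to the base, for a finger
- board_a_mid (a point): (mm) cream rigid model board, 100 (x) x 160 (y) x 18 thick (z), about 0.17 kg, too wide to grasp across; point at its centre, half-way up. The bottom board, lying on the jig's base, askew and 8 to 32 short of the stops; at home its centre is 9 above jig_home
- board_b_mid (a point): (mm) cream rigid model board, 100 (x) x 160 (y) x 18 thick (z), about 0.17 kg, too wide to grasp across; point at its centre, half-way up. The second board, lying askew on board_a, also short of the stops; at home its centre is 27 above jig_home
- board_c_mid (a point): (mm) cream rigid model board, 100 (x) x 160 (y) x 18 thick (z), about 0.17 kg, too wide to grasp across; point at its centre, half-way up. The third board, lying askew on the loading ledge, its right end overhanging it; pushed to the left (+y of the jig) it crosses the gap without tipping and slides onto the other two; at home its centre is 45 above jig_home
- weight_mid (a point): (mm) steel press weight, about 0.8 kg, 62 high overall: a 100 (x) x 60 (y) x 18 slab with a bar handle, 100 long (x), 16 wide (y) and 18 high, on two end posts; point at its centre, 31 above its underside. The bar's centre is 22 above this point; under the bar are 26 of free height. It stands on the bench to the left of the jig
- tin: Bystander (sizes in mm): open steel paint tin, 90 across, 100 high; origin under its centre
- sander: Bystander (sizes in mm): sanding block, cork sole and wooden top, 110 x 65 x 38; origin under its centre
- tape: Bystander (sizes in mm): roll of paper tape lying flat, 100 across, 25 high; origin under its centre
- jar: Bystander (sizes in mm): white plastic jar, 70 across, 100 high; origin under its centre
- offcut: Bystander (sizes in mm): small cream offcut of the same 18 thick board, 70 x 90, lying alone on the bench (not part of the pile); origin under its centre
Mind the look-alikes: they are no part of the job. Leave any turquoise look-alike of the part that bears board_a_mid alone.

How it is judged:
At the end, for the whole second after the job is handed in: Boards a, b, c lie stacked in that order at home in the jig: each centre within 4.5 mm in x and y and 4 mm in height, turned under 2 degrees from the jig. The weight stands flat on the top board (4 mm, 0.06 rad), its centre within 20 mm of the board's middle along each of its axes (x of board_a_mid in the frame of jig_home between -0.0045 and 0.0045 m and y of board_a_mid in the frame of jig_home between -0.0045 and 0.0045 m and z of board_a_mid in the frame of jig_home between 0.005 and 0.013 m and angle between the x axis of each of board_a_mid, board_b_mid, board_c_mid and the x axis of jig_home, either way round below 0.035 rad and x of board_b_mid in the frame of jig_home between -0.0045 and 0.0045 m and y of board_b_mid in the frame of jig_home between -0.0045 and 0.0045 m and z of board_b_mid in the frame of jig_home between 0.023 and 0.031 m and x of board_c_mid in the frame of jig_home between -0.0045 and 0.0045 m and y of board_c_mid in the frame of jig_home between -0.0045 and 0.0045 m and z of board_c_mid in the frame of jig_home between 0.041 and 0.049 m and x of weight_mid in the frame of board_c_mid between -0.02 and 0.02 m and y of weight_mid in the frame of board_c_mid between -0.02 and 0.02 m and z of weight_mid in the frame of board_c_mid between 0.036 and 0.044 m and angle between weight_mid's own z axis and vertical below 0.06 rad); the robot touches nothing.
It fails at once if The weight is dropped onto the pile (it moves faster than 0.45 m/s less than 35 mm above the top board) or pressed down on it with over 80 N ((linear speed of weight above 0.45 m/s and horizontal distance between weight_mid and jig_home below 0.09 m and z of weight_mid in the frame of jig_home below 0.12 m) or contact force between weight and board_a above 80 N or contact force between weight and board_b above 80 N or contact force between weight and board_c above 80 N).
It fails at once if A bystander is moved by more than 30 mm (distance of any of tin, sander, tape, jar, offcut from where it was at the start of the episode above 0.03 m).
It also fails if it takes over 72 s, if anything falls off the work surface, if the arm or the gripper's body presses on something with over 40 N, if the wrist force passes 120 N, or if a joint passes its speed limit or range.

## Working session

There is one attempt and no reset: what is moved stays moved. The work goes in short steps, Python scripts to look and compute and a tool call to move; the robot and the scene stay as the last step left them, time stands still between calls to the robot, and variables do not carry over. Pictures are saved under pics/ and viewed, at most 10 in all, crops included, and the job is handed in when it is done.

Besides the shell and the picture viewer there is one more tool, called as name(argument=value, ...) on one line, values as JSON. jog_arm: Moves the arm, as the interface text tells. Its arguments: {"type":"object","properties":{"deltas":{"type":"array","items":{"type":"number"}},"squeeze":{"type":"number"}},"required":["deltas"]}

```bash
mkdir -p pics
cat > h.py <<'E'
import numpy as np, cv2
from bench import readout, viewer, job
def grab(n,save=None):
    d=viewer.get_image(n)
    if save: cv2.imwrite('pics/'+save,cv2.cvtColor(d['image'],cv2.COLOR_RGB2BGR))
    return d
def K(d):
    f=200/np.tan(np.radians(d['fov_y'])/2); return f
def ray(d,p):
    f=K(d); q=(np.array(p,float)-[d['cx'],d['cy']])/f
    u=q.copy()
    for _ in range(30): u=q/(1+d['k1']*(u@u))
    T=np.array(d['cam_to_world']); return T[:3,3],T[:3,:3]@np.array([u[0],u[1],1])
def onz(d,p,z):
    o,v=ray(d,p); return o+v*(z-o[2])/v[2]
def proj(d,P):
    T=np.array(d['cam_to_world']); c=T[:3,:3].T@(np.array(P)-T[:3,3]); u=c[:2]/c[2]
    return u*(1+d['k1']*(u@u))*K(d)+[d['cx'],d['cy']]
E
python3 - <<'E'
from h import *
for n in('top','side'):
    d=grab(n,n+'1.png'); print(n,d['fov_y'],d['cx'],d['cy'],d['k1'],np.round(d['cam_to_world'],3).tolist())
print(readout.read_state())
E
```

```text
top 42.74553160355811 325.8392810187968 208.26010151361334 0.015014723617960581 [[-0.003, -0.995, 0.104, 0.329], [-1.0, 0.003, 0.004, 0.016], [-0.005, -0.104, -0.995, 1.791], [0.0, 0.0, 0.0, 1.0]]
side 56.71594748898148 320.23693907371523 200.1288267795944 0.0036306970785516006 [[-0.698, -0.432, 0.571, -0.068], [-0.716, 0.404, -0.569, 0.583], [0.015, -0.806, -0.592, 0.691], [0.0, 0.0, 0.0, 1.0]]
{'time': 0.1, 'qpos': array([ 1.28980159,  0.68990944, -0.19454426,  1.56623292,  0.15731724,
        0.90248696, -0.21507887]), 'joint_velocities': array([ 0.00115719, -0.00170386,  0.00031701, -0.00442462,  0.00106053,
        0.00104068, -0.00080741]), 'tau': array([-4.22476296e-03, -5.40606308e+01, -1.27109449e+00, -1.58986616e+01,
        9.51616414e-03,  4.47228362e-03, -1.73009703e-06]), 'position': array([ 0.19328381, -0.59370568,  0.20016097]), 'orientation': array([-8.00060326e-04,  9.87628381e-01,  1.56810414e-01, -1.85215512e-04]), 'wrist_force': array([-0.32691489,  0.06699671,  0.08906566]), 'ft_torque': array([ 0.00091199, -0.02556015, -0.03265086]), 'gripper_force': 0.0, 'grip_width': 0.9960303841800372}
```

View pics/top1.png

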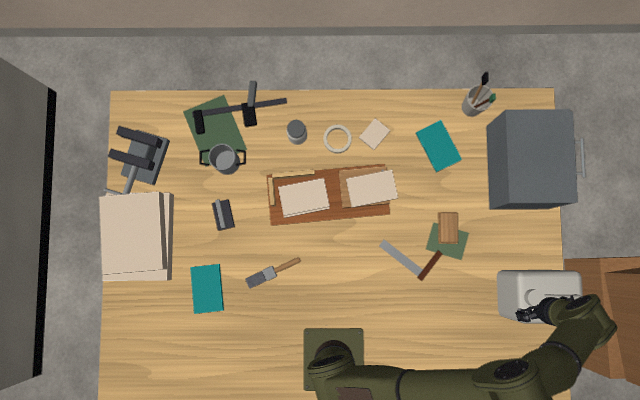

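View pics/side1.png

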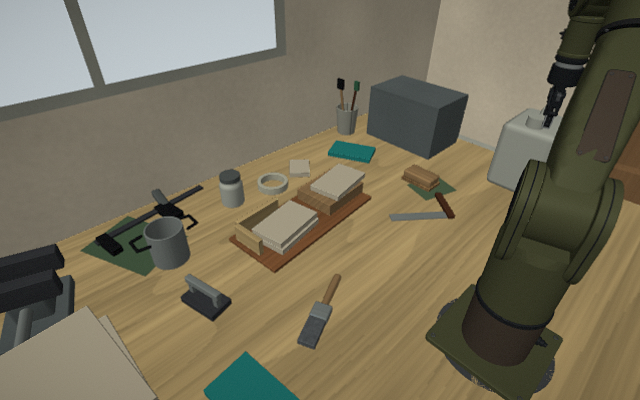

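The top view shows the jig at (330,195), with boards a and b at (304,196) and board c at (369,188). The weight is at (223,214). The turquoise panels at (438,146) and (207,288) are look-alikes, and the cream offcut is at (375,134). I'll enlarge the jig in both views.

Run:
```python
import cv2,numpy as np
t=cv2.imread('pics/top1.png')[155:235,205:405]; s=cv2.imread('pics/side1.png')[155:275,220:380]
t=cv2.resize(t,None,fx=4,fy=4,interpolation=cv2.INTER_CUBIC); cv2.imwrite('pics/c1.png',t)
s=cv2.resize(s,None,fx=5,fy=5,interpolation=cv2.INTER_CUBIC); cv2.imwrite('pics/c2.png',s)
```

```text
(no output)
```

View pics/c1.png

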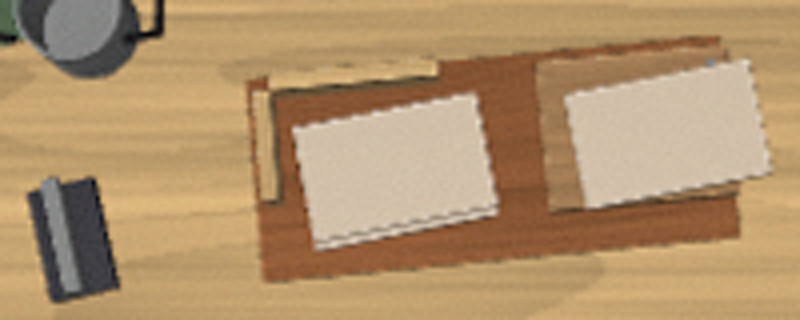

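View pics/c2.png

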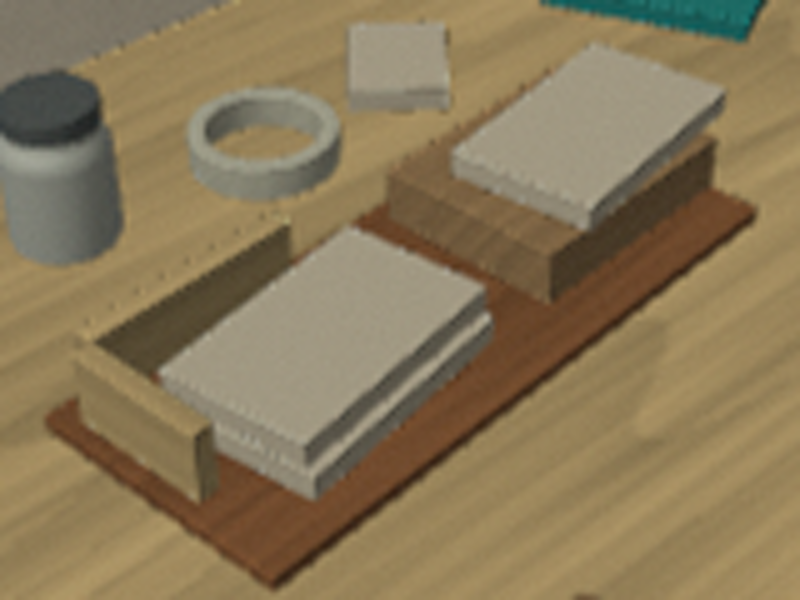

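The crops show, in top-view pixels: base corners (270.7,225.2), (390,214.2), (385,164.2) and (267,175); inner stop corner about (274,178); board b's corners about (278,187), (324,178), (329,207), (283,215). Board a peeks out at the near side. The loose cream piece at (375,134) is the offcut: it is small and lies alone on the bench.

```bash
cat >> h.py <<'E'
def cream(d,box):
    hsv=cv2.cvtColor(d['image'],cv2.COLOR_RGB2HSV); m=((hsv[...,1]<65)&(hsv[...,2]>150)).astype(np.uint8)
    o=np.zeros_like(m); x0,y0,x1,y1=box; o[y0:y1,x0:x1]=m[y0:y1,x0:x1]; return o
def fitrect(d,m,z):
    c=max(cv2.findContours(m,cv2.RETR_EXTERNAL,cv2.CHAIN_APPROX_NONE)[0],key=cv2.contourArea)[:,0,:]
    P=np.array([onz(d,p,z)[:2] for p in c])
    r=cv2.minAreaRect((P*1000).astype(np.float32)); return r,cv2.boxPoints(r)
E
cat > m.py <<'E'
from h import *
d=grab('top')
C=lambda x,y:((x+.5)/4-.5+205,(y+.5)/4-.5+155)
b=[onz(d,C(*p),.012)[:2]*1000 for p in((263,281),(740,237),(720,37),(248,80))]
print('base',np.round(b,1).tolist(),[round(float(np.linalg.norm(b[i]-b[i-1])),1) for i in range(4)])
print('inner corner',onz(d,C(277,93),.060)*1000,'stop ends',onz(d,C(438,78),.06)*1000,onz(d,C(281,202),.06)*1000)
print('ledge',[np.round(onz(d,C(*p),.05)[:2]*1000,1).tolist() for p in((536,60),(552,212))])
for n,z,box in(('b',.048,(272,160,334,222)),('c',.068,(338,160,405,215))):
    r,_=fitrect(d,cream(d,box),z); print(n,r)
hsv=cv2.cvtColor(d['image'],cv2.COLOR_RGB2HSV)
print('weight slab',[np.round(onz(d,C(*p),.018)[:2]*1000,1).tolist() for p in((50,303),(120,287),(95,178),(27,192))])
print('bar',[np.round(onz(d,C(*p),.062)[:2]*1000,1).tolist() for p in((66,294),(80,289),(58,177),(40,181))])
E
python3 m.py
```

```text
base [[457.3, 217.3], [494.4, -199.2], [671.7, -184.4], [634.8, 232.0]] [178.2, 418.1, 177.9, 418.0]
inner corner [615.20144939 201.17929296  60.        ] stop ends [627.708953    63.18056407  60.        ] [521.20057041 197.06644496  60.        ]
ledge [[644.8, -21.1], [512.9, -34.1]]
b ((548.9747314453125, 99.81086730957031), (106.71614837646484, 161.13763427734375), 11.034076690673828)
c ((578.4969482421875, -132.0141143798828), (100.90355682373047, 159.4124755859375), 10.823616981506348)
weight slab [[438.3, 401.4], [452.0, 340.9], [547.5, 364.2], [535.4, 423.4]]
bar [[443.2, 378.4], [447.4, 366.7], [543.1, 387.1], [539.7, 402.4]]
```

Jig home is about (575.5, 122.5) mm at yaw 5.07°, and the base, stops and ledge agree. In the jig frame, b sits near (-25,-20) turned +6°, and c near (-19,-254) turned +5.7°. The weight is near (493,383) at yaw 13°. I'll go to the near side with the fingers open along jig y.

Add to h.py:
```python
HOME=np.array([.5755,.1225]); YAW=np.radians(5.07)
J=np.array([[np.cos(YAW),-np.sin(YAW)],[np.sin(YAW),np.cos(YAW)]])
def where():
    s=readout.read_state(); w,x,y,z=s['orientation']
    phi=np.degrees(np.arctan2(2*(x*y+w*z),1-2*(y*y+z*z))); p=s['position']
    return s,phi,J.T@(p[:2]-HOME)*1000,p
def togo(x,y,z,phi_t):   # jig mm, world z mm, yaw deg
    s,phi,j,p=where(); d=(HOME+J@(np.array([x,y])/1000)-p[:2])*1000
    for nm,f in(('before twist',phi),('after twist',phi_t)):
        c,q=np.cos(np.radians(f)),np.sin(np.radians(f)); print(nm,'dx %.1f dy %.1f'%(c*d[0]+q*d[1],q*d[0]-c*d[1]))
    print('dz %.1f twist %.2f'%(p[2]*1000-z,(phi-phi_t+180)%360-180),'jig',np.round(j,1),'z',round(p[2]*1000,1),'phi',round(phi,2),'t',round(s['time'],2),'q',np.round(s['qpos'],2),'F',np.round(s['wrist_force'],1))
```

```text
(no output)
```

jog_arm(deltas=[0,0,0,6.5,0.085,0,0,0,6.5,0.085,0.03,-0.028,0,0,0.085,0.03,-0.028,0,0,0.085,0.03,-0.028,0,0,0.085])

```text
time: 0.57
position: [0.2737, -0.5091, 0.2031]
orientation: [0.006, 0.999, 0.039, 0.0]
wrist_force: [1.9, 1.2, -1.1]
grip_width: 0.995
gripper_force: 0.0
```

jog_arm(deltas=[0.03,-0.028,0,0,0.085,0.03,-0.028,0,0,0.085,0.03,-0.028,0,0,0.085,0.03,-0.028,0,0,0.085,0.03,-0.028,0,0,0.085])

```text
time: 0.98
position: [0.4138, -0.3483, 0.2008]
orientation: [-0.0, 0.999, 0.044, -0.0]
wrist_force: [0.2, -0.8, -0.6]
grip_width: 0.998
gripper_force: 0.0
```

jog_arm(deltas=[0.01,-0.036,0,0,0.085,0.01,-0.036,0,0,0.085,0.01,-0.036,0,0,0.085,0.01,-0.036,0,0,0.085,0.01,-0.036,0,0,0.085])

```text
time: 1.4
position: [0.4468, -0.1646, 0.2008]
orientation: [-0.0, 0.999, 0.044, -0.0]
wrist_force: [1.0, 0.1, -0.0]
grip_width: 1.0
gripper_force: 0.0
```

```bash
python3 -c "
from h import *
togo(-112,-10,60,5.07)"
```

```text
before twist dx 41.3 dy -264.6
after twist dx 41.5 dy -264.6
dz 140.8 twist -0.04 jig [-153.5 -274.6] z 200.8 phi 5.03 t 1.4 q [ 0.31  0.5  -0.08  2.    0.06  0.64 -1.29] F [ 1.   0.1 -0. ]
```

jog_arm(deltas=[0.005,-0.033,0,0,0.085,0.005,-0.033,0,0,0.085,0.005,-0.033,0,0,0.085,0.005,-0.033,0,0,0.085,0.005,-0.033,0,0,0.085])

```text
time: 1.82
position: [0.4571, 0.0018, 0.2008]
orientation: [0.0, 0.999, 0.044, -0.0]
wrist_force: [0.5, -0.7, -0.5]
grip_width: 0.991
gripper_force: 0.0
```

jog_arm(deltas=[0.005,-0.033,0,0,0.085,0.005,-0.033,0,0,0.085,0.0065,-0.0335,0,0,0.085,0,0,0.03,0,0.085,0,0,0.03,0,0.085])

```text
time: 2.23
position: [0.4669, 0.1046, 0.1413]
orientation: [-0.001, 0.999, 0.047, 0.003]
wrist_force: [-0.1, -0.4, -0.9]
grip_width: 0.994
gripper_force: 0.0
```

jog_arm(deltas=[0,0,0.03,0,0.085,0,0,0.03,0,0.085,0,0,0.03,0,0.085,0,0,0.02,0,0.085,0,0,0.01,0,0.085])

```text
time: 2.65
position: [0.4637, 0.1005, 0.0184]
orientation: [0.0, 0.999, 0.044, -0.002]
wrist_force: [-0.3, 0.1, 0.3]
grip_width: 1.0
gripper_force: 0.0
```

```bash
python3 -c "
from h import *
togo(-61,-10,7,5.07)"
```

```text
before twist dx 52.3 dy -2.0
after twist dx 52.3 dy -2.0
dz 11.4 twist -0.01 jig [-113.3  -12. ] z 18.4 phi 5.06 t 2.65 q [-0.3   0.84 -0.01  2.14  0.06  0.16 -1.85] F [-0.3  0.1  0.3]
```

jog_arm(deltas=[0,0,0.006,0,0.085,0,0,0.005,0,0.085,0.008,0,0,0,0.085,0.008,0,0,0,0.085,0.007,0,0,0,0.085])

```text
time: 3.07
position: [0.4904, 0.1031, 0.011]
orientation: [-0.0, 0.999, 0.044, 0.002]
wrist_force: [1.1, 0.1, 0.4]
grip_width: 0.997
gripper_force: 0.0
```

jog_arm(deltas=[0.007,0,0,0,0.085,0.007,0,0,0,0.085,0.006,0,0,0,0.085,0.005,0,0,0,0.085,0.002,0,0,0,0.085])

```text
time: 3.48
position: [0.5161, 0.1052, 0.01]
orientation: [-0.0, 0.999, 0.044, 0.001]
wrist_force: [-0.0, -0.5, -0.2]
grip_width: 0.99
gripper_force: 0.0
```

```bash
python3 -c "
from h import *
togo(-61,-10,7,5.07)
d=grab('side','s2.png')
cv2.imwrite('pics/s2c.png',cv2.resize(cv2.cvtColor(d['image'],cv2.COLOR_RGB2BGR)[120:300,180:420],None,fx=3,fy=3,interpolation=cv2.INTER_CUBIC))"
```

```text
before twist dx -0.3 dy -2.0
after twist dx -0.3 dy -2.0
dz 3.0 twist -0.05 jig [-60.7 -12. ] z 10.0 phi 5.02 t 3.48 q [-0.28  0.88 -0.02  2.    0.07  0.27 -1.84] F [-0.  -0.5 -0.2]
```

View pics/s2c.png

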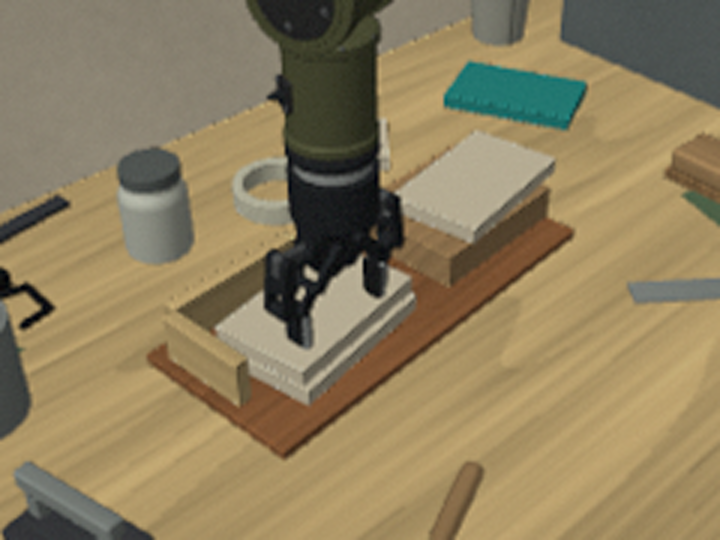

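The fingers look as if they are above board b: the tips are at crop (300,340) and (375,292), and nothing has moved. I'll check the tip height by projecting the reported pose.

```bash
python3 -c "
from h import *
d=grab('side')
for z in (.0,.02,.04,.06,.08):
  for y in(-62,-12,38):
    P=np.r_[HOME+J@np.array([-.0607,y/1000]),z]; print(z,y,np.round((proj(d,P)-[180,120])*3))
r,b=fitrect(grab('top'),cream(grab('top'),(338,160,405,215)),.068);print(r)
s=readout.read_state();print(s['orientation'],s['position'])
"
```

```text
0.0 -62 [376. 335.]
0.0 -12 [338. 362.]
0.0 38 [299. 391.]
0.02 -62 [375. 319.]
0.02 -12 [338. 346.]
0.02 38 [298. 375.]
0.04 -62 [375. 303.]
0.04 -12 [337. 329.]
0.04 38 [297. 358.]
0.06 -62 [375. 285.]
0.06 -12 [337. 312.]
0.06 38 [296. 340.]
0.08 -62 [375. 268.]
0.08 -12 [336. 294.]
0.08 38 [294. 322.]
((577.5956420898438, -132.21905517578125), (99.53307342529297, 159.83253479003906), 11.165565490722656)
[ 1.07668564e-04  9.99032285e-01  4.39806650e-02 -4.28376017e-04] [0.51433159 0.10503077 0.00977472]
```

The tips appear about 55 mm up although the TCP reads z = 10 mm, so the tips are higher than expected. I'll lift, turn 90° and go to the gap. There I'll touch down on the base to calibrate the height, and then push in y.

jog_arm(deltas=[0,0,-0.03,0,0.085,0,0,-0.03,0,0.085,0,0,-0.03,-6.9,0.085,0,0,0,-6.9,0.085,0,0,0,-6.9,0.085])

```text
time: 4.1
position: [0.5157, 0.1053, 0.1018]
orientation: [0.0, 0.974, 0.226, 0.002]
wrist_force: [0.2, 0.3, -0.3]
grip_width: 0.993
gripper_force: 0.0
```

jog_arm(deltas=[0,0,0,-6.9,0.085,0,0,0,-6.9,0.085,0,0,0,-6.9,0.085,0,0,0,-6.9,0.085,0,0,0,-6.9,0.085])

```text
time: 4.52
position: [0.5141, 0.1049, 0.0998]
orientation: [0.0, 0.863, 0.504, -0.001]
wrist_force: [-0.6, -1.4, 0.0]
grip_width: 1.0
gripper_force: 0.0
```

jog_arm(deltas=[0,0,0,-6.9,0.085,0,0,0,-6.9,0.085,0,0,0,-6.9,0.085,0,0,0,-6.9,0.085,0,0,0,-6.9,0.085])

```text
time: 4.93
position: [0.5141, 0.1048, 0.0997]
orientation: [-0.0, 0.675, 0.738, -0.001]
wrist_force: [-0.0, 0.8, -0.2]
grip_width: 0.996
gripper_force: 0.0
```

jog_arm(deltas=[-0.023,0.008,0,0,0.085,-0.023,0.008,0,0,0.085,-0.023,0.008,0,0,0.085,-0.023,0.008,0,0,0.085,-0.023,0.009,0,0,0.085])

```text
time: 5.35
position: [0.5646, -0.0075, 0.0996]
orientation: [-0.0, 0.677, 0.736, -0.001]
wrist_force: [-0.1, 0.8, -0.7]
grip_width: 0.996
gripper_force: 0.0
```

```bash
python3 -c "
from h import *
togo(-20,-127,50,95.07)
d=grab('side','s3.png')
cv2.imwrite('pics/s3c.png',cv2.resize(cv2.cvtColor(d['image'],cv2.COLOR_RGB2BGR)[100:300,180:420],None,fx=3,fy=3,interpolation=cv2.INTER_CUBIC))"
```

```text
before twist dx 1.5 dy 2.4
after twist dx 1.5 dy 2.4
dz 49.6 twist -0.30 jig [ -22.4 -128.5] z 99.6 phi 94.77 t 5.35 q [ 0.23  0.79 -0.51  1.83  0.59  0.68 -0.54] F [-0.1  0.8 -0.7]
```

View pics/s3c.png

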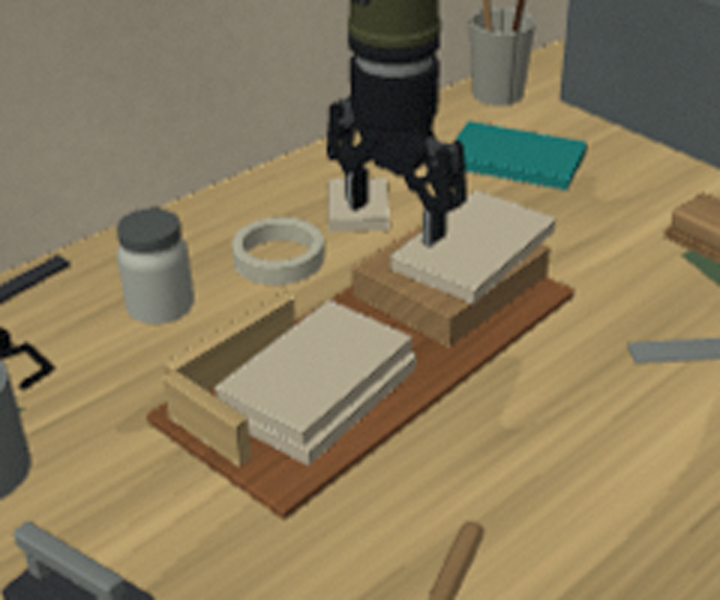

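The tips are now at crop (357,208) and (432,243), clear of everything, and the boards haven't been disturbed.

```bash
python3 -c "
from h import *
d=grab('side')
for z in (.10,.113,.13,.145,.16):
  for x in(-70,28):
    P=np.r_[HOME+J@np.array([x/1000,-.1285]),z]; print(z,x,np.round((proj(d,P)-[180,100])*3))
d=grab('top','t3.png')
cv2.imwrite('pics/t3c.png',cv2.resize(cv2.cvtColor(d['image'],cv2.COLOR_RGB2BGR)[140:240,240:420],None,fx=4,fy=4,interpolation=cv2.INTER_CUBIC))
r,b=fitrect(d,cream(d,(272,160,334,222)),.048);print(r)
"
```

```text
0.1 -70 [431. 282.]
0.1 28 [354. 243.]
0.113 -70 [431. 270.]
0.113 28 [353. 231.]
0.13 -70 [432. 255.]
0.13 28 [353. 216.]
0.145 -70 [432. 241.]
0.145 28 [353. 203.]
0.16 -70 [432. 227.]
0.16 28 [352. 189.]
((549.117919921875, 99.76367950439453), (107.2886962890625, 161.13182067871094), 11.454029083251953)
```

View pics/t3c.png

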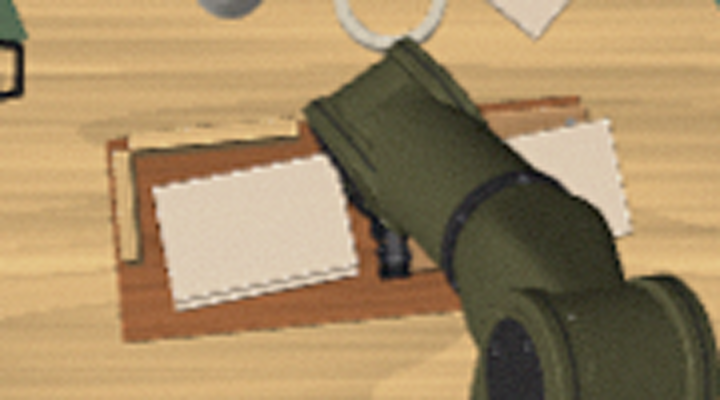

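```bash
python3 -c "
from h import *
d=grab('top')
for z in(.15,.17): print(J.T@(onz(d,((395.5)/4-.5+240,(250.5)/4-.5+140),z)[:2]-HOME)*1000)
"
```

```text
[ -67.44391732 -134.67829966]
[ -69.73414799 -134.06465693]
```

jog_arm(deltas=[0.001,0.002,0.03,0,0.085,0,0,0.03,0,0.085,0,0,0.025,0,0.085,0,0,0.015,0,0.085,0,0,0.008,0,0.085])

```text
time: 5.97
position: [0.5648, -0.0031, -0.0101]
orientation: [-0.002, 0.676, 0.737, -0.001]
wrist_force: [-0.0, -0.2, 0.6]
grip_width: 0.991
gripper_force: 0.0
```

jog_arm(deltas=[0,0,0.003,0,0.085,0,0,0.003,0,0.085,0,0,0.003,0,0.085,0,0,0.002,0,0.085,0,0,0,0,0.085])

```text
time: 6.38
position: [0.5675, -0.0049, -0.0187]
orientation: [0.0, 0.677, 0.736, 0.0]
wrist_force: [0.1, 0.1, 0.2]
grip_width: 0.993
gripper_force: 0.0
```

jog_arm(deltas=[0,0,0.002,0,0.085,0,0,0.002,0,0.085,0,0,0.002,0,0.085,0,0,0,0,0.085])

```text
time: 6.72
position: [0.5669, -0.0051, -0.0254]
orientation: [-0.0, 0.677, 0.736, -0.0]
wrist_force: [0.2, 0.2, 0.3]
grip_width: 0.995
gripper_force: 0.0
```

```bash
python3 -c "
from h import *
togo(-20,-127,50,95.07)"
```

```text
before twist dx -0.7 dy -0.2
after twist dx -0.7 dy -0.2
dz -75.4 twist -0.34 jig [ -19.8 -126.3] z -25.4 phi 94.73 t 6.72 q [ 0.13  0.98 -0.34  1.87  0.74  0.43 -0.68] F [0.2 0.2 0.3]
```

jog_arm(deltas=[0,0,0.0015,0,0.085,0,0,0.0015,0,0.085,0,0,0,0,0.085])

```text
time: 6.97
position: [0.567, -0.005, -0.0284]
orientation: [-0.0, 0.677, 0.736, -0.0]
wrist_force: [0.1, -0.4, -0.4]
grip_width: 0.999
gripper_force: 0.0
```

jog_arm(deltas=[0,0,0.0015,0,0.085,0,0,0.0015,0,0.085,0,0,0,0,0.085])

```text
time: 7.22
position: [0.5672, -0.0049, -0.0312]
orientation: [0.0, 0.677, 0.736, -0.0]
wrist_force: [0.1, -0.4, -0.2]
grip_width: 0.995
gripper_force: 0.0
```

jog_arm(deltas=[0,0,0.0015,0,0.085,0,0,0.0015,0,0.085,0,0,0,0,0.085])

```text
time: 7.47
position: [0.5673, -0.005, -0.0314]
orientation: [0.001, 0.677, 0.736, -0.0]
wrist_force: [-4.6, 0.0, 25.1]
grip_width: 0.995
gripper_force: 12.6
```

```bash
python3 -c "
from h import *
d=grab('side','s4.png')
cv2.imwrite('pics/s4c.png',cv2.resize(cv2.cvtColor(d['image'],cv2.COLOR_RGB2BGR)[120:270,200:400],None,fx=4,fy=4,interpolation=cv2.INTER_CUBIC))"
```

```text
(no output)
```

View pics/s4c.png

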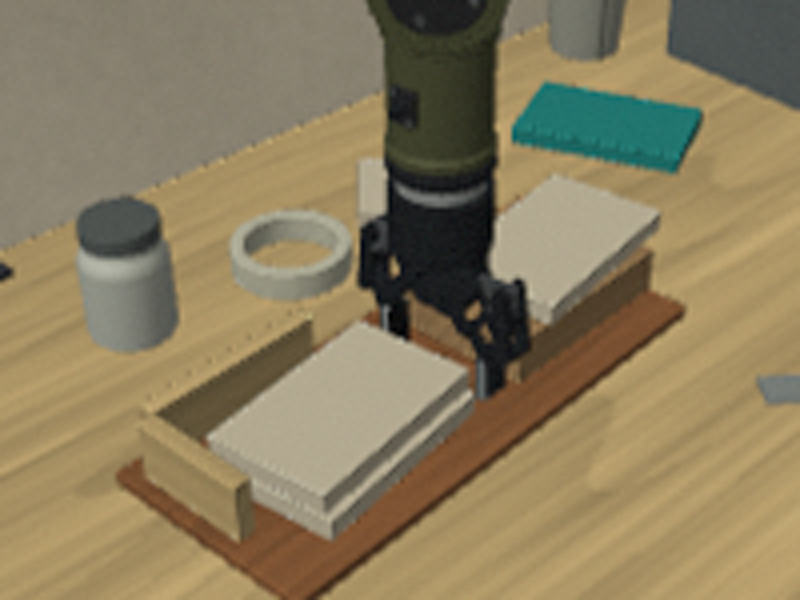

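The touch-down gives 25 N at a z reading of -31 mm, so the open tip height is z_read + 43 mm. Next I'll raise the tips to about 16 mm and push both boards towards the left stop.

jog_arm(deltas=[0,0,-0.0075,0,0.085,0,-0.005,0,-0.3,0.085,0.007,0,0,0,0.085,0.007,0,0,0,0.085,0.006,0,0,0,0.085])

```text
time: 7.93
position: [0.5594, 0.0145, -0.0271]
orientation: [-0.0, 0.675, 0.738, -0.001]
wrist_force: [-0.3, -2.9, 1.2]
grip_width: 0.992
gripper_force: 1.4
```

jog_arm(deltas=[0.006,0,0,0,0.085,0.005,0,0,0,0.085,0.003,0,0,0,0.085,0,0,0,0,0.085])

```text
time: 8.27
position: [0.558, 0.0277, -0.0271]
orientation: [0.0, 0.675, 0.738, -0.002]
wrist_force: [-3.0, -4.1, 0.3]
grip_width: 0.994
gripper_force: 1.7
```

```bash
python3 -c "
from h import *
togo(-25,-91,-25,95.07)
d=grab('top','t5.png')
for i in range(2):
  r,b=fitrect(d,cream(d,(268,160,336,224)),.048);
print(r,J.T@(np.array(r[0])/1000-HOME)*1000)"
```

```text
before twist dx 1.9 dy 0.8
after twist dx 1.9 dy 0.8
dz -2.1 twist 0.00 jig [-25.8 -92.9] z -27.1 phi 95.07 t 8.27 q [ 0.05  0.98 -0.32  1.89  0.74  0.4  -0.74] F [-3.  -4.1  0.3]
((553.46044921875, 122.14098358154297), (106.86236572265625, 155.1244354248047), 6.205668926239014) [-21.98504773   1.59008415]
```

jog_arm(deltas=[0.002,0,0,0,0.085,0.002,0,0,0,0.085,0,0,0,0,0.085])

```text
time: 8.57
position: [0.5571, 0.028, -0.0271]
orientation: [0.001, 0.676, 0.737, -0.004]
wrist_force: [-2.7, -8.5, 1.6]
grip_width: 0.995
gripper_force: 4.3
```

jog_arm(deltas=[0.002,0,0,0,0.085,0.001,0,0,0,0.085,0,0,0,0,0.085])

```text
time: 8.82
position: [0.5561, 0.0284, -0.0272]
orientation: [0.002, 0.676, 0.737, -0.006]
wrist_force: [-3.0, -12.5, 3.2]
grip_width: 0.993
gripper_force: 6.1
```

jog_arm(deltas=[-0.012,0,0,0,0.085,-0.01,0,-0.005,0,0.085,0,0,-0.03,0,0.085,0,0,-0.03,6.9,0.085,0,0,0,6.9,0.085])

```text
time: 9.23
position: [0.565, 0.0154, 0.0433]
orientation: [0.001, 0.761, 0.649, 0.005]
wrist_force: [-0.6, -0.2, -0.8]
grip_width: 0.997
gripper_force: 0.0
```

jog_arm(deltas=[0,0,0,6.9,0.085,0,0,0,6.9,0.085,0,0,0,6.9,0.085,0,0,0,6.9,0.085,0,0,0,6.9,0.085])

```text
time: 9.65
position: [0.5619, 0.0149, 0.039]
orientation: [-0.001, 0.919, 0.394, 0.002]
wrist_force: [-0.0, 0.1, -0.2]
grip_width: 0.994
gripper_force: 0.0
```

jog_arm(deltas=[0,0,0,6.9,0.085,0,0,0,6.9,0.085,0,0,0,6.9,0.085,0,0,0,6.9,0.085,0,0,0,6.9,0.085])

```text
time: 10.07
position: [0.5619, 0.0149, 0.0389]
orientation: [-0.001, 0.995, 0.104, 0.002]
wrist_force: [0.1, 0.4, -0.6]
grip_width: 0.997
gripper_force: 0.0
```

jog_arm(deltas=[-0.015,-0.021,0,0,0.085,-0.015,-0.021,0,0,0.085,-0.015,-0.021,0,0,0.085,-0.015,-0.021,0,0,0.085,-0.013,-0.02,0,0,0.085])

```text
time: 10.48
position: [0.4669, 0.102, 0.0388]
orientation: [-0.001, 0.994, 0.107, 0.001]
wrist_force: [0.3, 0.3, 0.2]
grip_width: 0.995
gripper_force: 0.0
```

```bash
python3 -c "
from h import *
togo(-102,0,-26,5.07)
d=grab('top','t6.png')
r,b=fitrect(d,cream(d,(268,160,336,224)),.048);
print(r,J.T@(np.array(r[0])/1000-HOME)*1000)"
```

```text
before twist dx 9.2 dy -9.7
after twist dx 7.9 dy -10.8
dz 64.8 twist 7.21 jig [-109.9  -10.8] z 38.8 phi 12.28 t 10.48 q [-0.29  0.8  -0.03  2.13  0.08  0.21 -1.75] F [0.3 0.3 0.2]
((552.4505615234375, 120.6502456665039), (107.27367401123047, 160.64605712890625), 6.03195333480835) [-23.12272484   0.19442535]
```

jog_arm(deltas=[0.008,-0.01,0,3.6,0.085,0,0,0,3.6,0.085,0,0,0.015,0,0.085,0,0,0.015,0,0.085,0,0,0,0,0.085])

```text
time: 10.95
position: [0.4728, 0.1124, 0.0069]
orientation: [-0.001, 0.999, 0.044, -0.0]
wrist_force: [-0.6, -0.3, -0.6]
grip_width: 0.997
gripper_force: 0.0
```

```bash
python3 -c "
from h import *
togo(-102,0,-26,5.07)"
```

```text
before twist dx 1.2 dy -1.0
after twist dx 1.2 dy -1.0
dz 32.9 twist 0.02 jig [-103.2   -1. ] z 6.9 phi 5.09 t 10.95 q [-0.32  0.87 -0.01  2.12  0.02  0.16 -1.83] F [-0.6 -0.3 -0.6]
```

jog_arm(deltas=[0,0,0.012,0,0.085,0,0,0.012,0,0.085,0,0,0.008,0,0.085,0.006,0,0,0,0.085,0.006,0,0,0,0.085])

```text
time: 11.37
position: [0.4852, 0.1125, -0.0234]
orientation: [-0.0, 0.999, 0.044, -0.0]
wrist_force: [-0.3, 0.2, -1.0]
grip_width: 0.994
gripper_force: 0.0
```

jog_arm(deltas=[0.006,0,0,0,0.085,0.006,0,0,0,0.085,0.006,0,0,0,0.085,0.005,0,0,0,0.085,0,0,0,0,0.085])

```text
time: 11.78
position: [0.5094, 0.1144, -0.0233]
orientation: [-0.0, 0.999, 0.044, 0.001]
wrist_force: [-0.3, 0.2, 0.4]
grip_width: 0.998
gripper_force: 0.0
```

```bash
python3 -c "
from h import *
togo(-61,0,-26,5.07)"
```

```text
before twist dx 5.5 dy -2.2
after twist dx 5.5 dy -2.2
dz 2.7 twist -0.06 jig [-66.5  -2.2] z -23.3 phi 5.01 t 11.78 q [-0.31  0.94 -0.01  2.01  0.03  0.19 -1.82] F [-0.3  0.2  0.4]
```

```bash
python3 -c "
from h import *
d=grab('side')
for y in(-50,0,50):
  print(y,np.round(proj(d,np.r_[HOME+J@np.array([-.0665,y/1000]),.02]),1))
g=d['image'].max(2)
m=(g<60).astype(np.uint8)
for c in range(240,330,4):
  r=np.where(m[150:290,c])[0]
  print(c,(r.max()+150) if len(r) else None,end='; ')
t=grab('top'); r,b=fitrect(t,cream(t,(268,160,336,224)),.048); print(r)
"
```

```text
-50 [303.7 229.4]
0 [291.  238.5]
50 [277.5 248.3]
240 None; 244 None; 248 None; 252 None; 256 None; 260 None; 264 None; 268 235; 272 238; 276 245; 280 239; 284 264; 288 228; 292 223; 296 220; 300 227; 304 230; 308 222; 312 214; 316 None; 320 None; 324 None; 328 None; ((571.5692138671875, 122.02010345458984), (106.1183090209961, 160.84323120117188), 5.279271602630615)
```

The boards have moved: the fit is at x' ≈ -4 including the side sliver, with yaw 5.3°. I'll press on to the stop.

jog_arm(deltas=[0.002,0,0,0,0.085,0.002,0,0,0,0.085,0.002,0,0,0,0.085,0,0,0,0,0.085])

```text
time: 12.22
position: [0.5124, 0.1146, -0.0237]
orientation: [0.0, 0.999, 0.044, -0.001]
wrist_force: [-3.9, -1.0, 2.2]
grip_width: 0.995
gripper_force: 2.0
```

jog_arm(deltas=[0.002,0,0,0,0.085,0.002,0,0,0,0.085,0,0,0,0,0.085])

```text
time: 12.47
position: [0.5154, 0.1148, -0.0238]
orientation: [0.0, 0.999, 0.044, -0.002]
wrist_force: [-6.6, -0.9, 3.6]
grip_width: 0.995
gripper_force: 3.2
```

jog_arm(deltas=[0.002,0,0,0,0.085,0.002,0,0,0,0.085,0,0,0,0,0.085])

```text
time: 12.72
position: [0.515, 0.1147, -0.024]
orientation: [0.001, 0.999, 0.045, -0.006]
wrist_force: [-13.1, 0.1, 8.2]
grip_width: 0.997
gripper_force: 6.4
```

```bash
python3 -c "
from h import *
togo(-61,0,-26,5.07)
t=grab('top'); r,b=fitrect(t,cream(t,(268,160,336,224)),.048); print(r,J.T@(np.array(r[0])/1000-HOME)*1000)
"
```

```text
before twist dx -0.1 dy -2.5
after twist dx -0.1 dy -2.5
dz 2.0 twist 0.05 jig [-60.9  -2.5] z -24.0 phi 5.12 t 12.72 q [-0.3   0.94 -0.01  1.98  0.03  0.23 -1.82] F [-13.1   0.1   8.2]
((578.4200439453125, 123.0127944946289), (95.45631408691406, 161.72508239746094), 4.077528953552246) [2.95393626 0.25273583]
```

Both lower boards are snug in x. Now I'll go to the right end of board c.

jog_arm(deltas=[-0.02,0,0,0,0.085,-0.005,0,-0.03,0,0.085,0,0,-0.03,0,0.085,0,0,-0.03,-6.9,0.085,0,0,0,-6.9,0.085])

```text
time: 13.18
position: [0.5018, 0.1143, 0.0711]
orientation: [-0.0, 0.986, 0.166, 0.006]
wrist_force: [0.9, -0.3, -0.2]
grip_width: 0.997
gripper_force: 0.0
```

jog_arm(deltas=[0,0,0,-6.9,0.085,0,0,0,-6.9,0.085,0,0,0,-6.9,0.085,0,0,0,-6.9,0.085,0,0,0,-6.9,0.085])

```text
time: 13.6
position: [0.4988, 0.1137, 0.0667]
orientation: [0.0, 0.892, 0.451, 0.002]
wrist_force: [-0.1, -0.2, -0.2]
grip_width: 0.994
gripper_force: 0.0
```

jog_arm(deltas=[0,0,0,-6.9,0.085,0,0,0,-6.9,0.085,0,0,0,-6.9,0.085,0,0,0,-6.9,0.085,0,0,0,-6.9,0.085])

```text
time: 14.02
position: [0.4987, 0.1138, 0.0666]
orientation: [0.001, 0.719, 0.695, 0.002]
wrist_force: [0.8, 0.1, -0.5]
grip_width: 0.997
gripper_force: 0.0
```

jog_arm(deltas=[0,0,0,-6.9,0.085,-0.03,0.006,0,0,0.085,-0.03,0.006,0,0,0.085,-0.03,0.006,0,0,0.085,-0.03,0.006,0,0,0.085])

```text
time: 14.43
position: [0.5327, -0.0056, 0.0666]
orientation: [0.001, 0.678, 0.736, 0.001]
wrist_force: [0.3, -0.2, 0.1]
grip_width: 0.994
gripper_force: 0.0
```

jog_arm(deltas=[-0.03,0.006,0,0,0.085,-0.03,0.006,0,0,0.085,-0.03,0.006,0,0,0.085,-0.03,0.006,0,0,0.085,-0.03,0.006,0,0,0.085])

```text
time: 14.85
position: [0.5746, -0.1536, 0.0666]
orientation: [0.001, 0.678, 0.735, 0.001]
wrist_force: [0.7, 0.1, 0.4]
grip_width: 0.998
gripper_force: 0.0
```

```bash
python3 -c "
from h import *
togo(-13,-368,14,95.07)"
```

```text
before twist dx -92.9 dy 13.0
after twist dx -93.0 dy 12.3
dz 52.6 twist -0.43 jig [ -25.3 -275. ] z 66.6 phi 94.64 t 14.85 q [ 0.47  0.87 -0.51  1.76  0.64  0.68 -0.32] F [0.7 0.1 0.4]
```

jog_arm(deltas=[-0.031,0.004,0,-0.4,0.085,-0.031,0.004,0,0,0.085,-0.031,0.004,0,0,0.085,0,0,0.025,0,0.085,0,0,0.02,0,0.085])

```text
time: 15.27
position: [0.5948, -0.248, 0.0212]
orientation: [0.003, 0.677, 0.736, 0.001]
wrist_force: [-0.7, 1.3, -0.5]
grip_width: 0.996
gripper_force: 0.0
```

jog_arm(deltas=[0,0,0.007,0,0.085,0.007,0,0,0,0.085,0.008,0,0,0,0.085,0.008,0,0,0,0.085,0.008,0,0,0,0.085])

```text
time: 15.68
position: [0.5911, -0.2106, 0.0157]
orientation: [0.001, 0.674, 0.739, 0.001]
wrist_force: [0.1, -1.7, -0.2]
grip_width: 0.994
gripper_force: 0.4
```

jog_arm(deltas=[0.008,0,0,0,0.085,0.008,0,0,0,0.085,0.008,0,0,0,0.085,0.008,0,0,0,0.085,0.008,0,0,0,0.085])

```text
time: 16.1
position: [0.5869, -0.1717, 0.0148]
orientation: [0.001, 0.675, 0.738, 0.0]
wrist_force: [0.9, -1.9, 1.4]
grip_width: 0.993
gripper_force: 1.1
```

```bash
python3 -c "
from h import *
togo(-13,-91,14,95.07)
t=grab('top'); r,b=fitrect(t,cream(t,(300,150,405,220)),.068); print(r,J.T@(np.array(r[0])/1000-HOME)*1000)
"
```

```text
before twist dx 203.1 dy 1.9
after twist dx 203.1 dy 1.7
dz 0.8 twist 0.06 jig [ -14.7 -294.1] z 14.8 phi 95.13 t 16.1 q [ 0.47  0.96 -0.47  1.72  0.69  0.63 -0.31] F [ 0.9 -1.9  1.4]
((580.1880493164062, -79.99945068359375), (99.19906616210938, 161.0003662109375), 5.032574653625488) [ -13.22572792 -202.12146213]
```

Board c is square (yaw 5.03°) at x' = -13 and moves with the fingers. I'll keep sliding it across.

jog_arm(deltas=[0.012,0,0,0,0.085,0.012,0,0,0,0.085,0.012,0,0,0,0.085,0.012,0,0,0,0.085,0.012,0,0,0,0.085])

```text
time: 16.57
position: [0.5808, -0.1106, 0.0143]
orientation: [-0.0, 0.674, 0.738, 0.0]
wrist_force: [0.2, -2.5, 1.0]
grip_width: 0.995
gripper_force: 0.9
```

jog_arm(deltas=[0.012,0,0,0,0.085,0.012,0,0,0,0.085,0.012,0,0,0,0.085,0.012,0,0,0,0.085,0.012,0,0,0,0.085])

```text
time: 16.98
position: [0.5753, -0.051, 0.0142]
orientation: [-0.0, 0.675, 0.738, -0.0]
wrist_force: [0.3, 0.1, -1.2]
grip_width: 0.996
gripper_force: 0.5
```

jog_arm(deltas=[0.012,0,0,0,0.085,0.012,0,0,0,0.085,0.012,0,0,0,0.085,0.01,0,0,0,0.085,0.008,0,0,0,0.085])

```text
time: 17.4
position: [0.5708, 0.0029, 0.0144]
orientation: [-0.0, 0.674, 0.738, 0.0]
wrist_force: [-0.1, -1.2, -0.8]
grip_width: 0.999
gripper_force: 0.6
```

```bash
python3 -c "
from h import *
togo(-13,-91,14,95.07)
t=grab('top'); r,b=fitrect(t,cream(t,(260,150,405,220)),.066); print(r,J.T@(np.array(r[0])/1000-HOME)*1000)
"
```

```text
before twist dx 27.8 dy 2.3
after twist dx 27.8 dy 2.2
dz 0.4 twist 0.12 jig [ -15.2 -118.8] z 14.4 phi 95.19 t 17.4 q [ 0.14  0.92 -0.4   1.85  0.68  0.51 -0.63] F [-0.1 -1.2 -0.8]
((568.898193359375, 108.60124969482422), (112.17739868164062, 184.25558471679688), 5.297983646392822) [ -7.80424781 -13.26095121]
```

jog_arm(deltas=[0.008,0,0,0,0.085,0.008,0,0,0,0.085,0.006,0,0,0,0.085,0.003,0,0,0,0.085,0.002,0,0,0,0.085])

```text
time: 17.87
position: [0.5685, 0.0285, 0.0144]
orientation: [0.0, 0.675, 0.738, 0.0]
wrist_force: [-0.0, -1.7, 0.6]
grip_width: 0.997
gripper_force: 1.0
```

jog_arm(deltas=[0.002,0,0,0,0.085,0.002,0,0,0,0.085,0,0,0,0,0.085])

```text
time: 18.12
position: [0.5683, 0.0304, 0.0144]
orientation: [0.001, 0.675, 0.738, -0.001]
wrist_force: [0.5, -3.5, 1.9]
grip_width: 0.996
gripper_force: 2.0
```

```bash
python3 -c "
from h import *
togo(-13,-91,14,95.07)
t=grab('top'); r,b=fitrect(t,cream(t,(260,150,405,220)),.066); print(r,J.T@(np.array(r[0])/1000-HOME)*1000)
"
```

```text
before twist dx 0.1 dy 2.3
after twist dx 0.1 dy 2.3
dz 0.4 twist 0.00 jig [-15.3 -91.1] z 14.4 phi 95.07 t 18.12 q [ 0.09  0.92 -0.39  1.86  0.68  0.5  -0.68] F [ 0.5 -3.5  1.9]
((567.4404296875, 125.12449645996094), (111.75211334228516, 156.34580993652344), 5.025149345397949) [-7.79610304  3.32647451]
```

jog_arm(deltas=[0.003,0,0,0,0.085,0,0,0,0,0.085,-0.018,0,0,0,0.085,-0.005,0,0.02,0,0.085,0,0,0.02,0,0.085])

```text
time: 18.58
position: [0.5713, 0.0107, -0.0253]
orientation: [0.001, 0.676, 0.737, 0.001]
wrist_force: [-0.0, 0.0, -0.9]
grip_width: 0.995
gripper_force: 0.0
```

jog_arm(deltas=[0.008,0,0,0,0.085,0.008,0,0,0,0.085,0.004,0,0,0,0.085,0.004,0,0,0,0.085,0,0,0,0,0.085])

```text
time: 19.0
position: [0.5679, 0.0277, -0.0249]
orientation: [0.004, 0.678, 0.735, -0.005]
wrist_force: [2.1, -16.1, 0.1]
grip_width: 0.996
gripper_force: 0.0
```

jog_arm(deltas=[0.002,0,0,0,0.085,0.002,0,0,0,0.085,0,0,0,0,0.085])

```text
time: 19.25
position: [0.5674, 0.0273, -0.0249]
orientation: [0.005, 0.679, 0.734, -0.007]
wrist_force: [2.5, -22.3, -0.1]
grip_width: 0.997
gripper_force: 0.0
```

jog_arm(deltas=[-0.02,0,0,0,0.085,-0.005,0,-0.03,0,0.085,0,0,-0.035,0,0.085,0,0,-0.03,6.9,0.085,0,0,0,6.9,0.085])

```text
time: 19.67
position: [0.574, 0.0189, 0.0761]
orientation: [0.002, 0.76, 0.65, 0.006]
wrist_force: [-0.1, 0.3, -0.1]
grip_width: 0.997
gripper_force: 0.0
```

jog_arm(deltas=[0,0,0,6.9,0.085,0,0,0,6.9,0.085,0,0,0,6.9,0.085,0,0,0,6.9,0.085,0,0,0,6.9,0.085])

```text
time: 20.08
position: [0.5702, 0.0183, 0.0709]
orientation: [-0.001, 0.918, 0.396, 0.002]
wrist_force: [-0.2, 0.2, 0.1]
grip_width: 0.992
gripper_force: 0.0
```

jog_arm(deltas=[0,0,0,6.9,0.085,0,0,0,6.9,0.085,0,0,0,6.9,0.085,0,0,0,6.9,0.085,0,0,0,6.9,0.085])

```text
time: 20.5
position: [0.5701, 0.0185, 0.0707]
orientation: [-0.001, 0.994, 0.106, 0.001]
wrist_force: [-0.7, -0.6, 0.2]
grip_width: 0.994
gripper_force: 0.0
```

jog_arm(deltas=[0,0,0,6.9,0.085,0,0,0,0.2,0.085,0,0,0,0,0.085])

```text
time: 20.75
position: [0.57, 0.0175, 0.0703]
orientation: [-0.001, 0.999, 0.049, 0.001]
wrist_force: [0.7, 0.1, -0.6]
grip_width: 0.996
gripper_force: 0.0
```

```bash
python3 -c "
from h import *
togo(-104,0,-25,5.07)
t=grab('top'); r,b=fitrect(t,cream(t,(260,150,405,220)),.066); print(r,J.T@(np.array(r[0])/1000-HOME)*1000)
"
```

```text
before twist dx -88.3 dy -104.8
after twist dx -89.2 dy -104.1
dz 95.3 twist 0.49 jig [ -14.8 -104.1] z 70.3 phi 5.56 t 20.75 q [-0.08  0.8  -0.06  1.85  0.09  0.49 -1.67] F [ 0.7  0.1 -0.6]
((565.844482421875, 131.82369995117188), (110.16812133789062, 142.14158630371094), 5.159100532531738) [-8.79377903 10.14050546]
```

jog_arm(deltas=[-0.018,-0.021,0,0.5,0.085,-0.018,-0.021,0,0,0.085,-0.018,-0.021,0,0,0.085,-0.018,-0.021,0,0,0.085,-0.018,-0.02,0,0,0.085])

```text
time: 21.22
position: [0.4703, 0.1129, 0.0697]
orientation: [-0.001, 0.999, 0.043, 0.0]
wrist_force: [-0.2, 1.1, -0.2]
grip_width: 0.996
gripper_force: 0.0
```

jog_arm(deltas=[0,0,0.03,0,0.085,0,0,0.03,0,0.085,0,0,0.022,0,0.085,0,0,0.012,0,0.085,0,0,0,0,0.085])

```text
time: 21.63
position: [0.47, 0.1115, -0.0264]
orientation: [-0.0, 0.999, 0.042, -0.002]
wrist_force: [0.0, -0.2, -0.6]
grip_width: 0.997
gripper_force: 0.0
```

jog_arm(deltas=[0.006,0,0,0,0.085,0.006,0,0,0,0.085,0.006,0,0,0,0.085,0.006,0,0,0,0.085,0.005,0,0,0,0.085])

```text
time: 22.05
position: [0.5017, 0.1136, -0.0236]
orientation: [-0.0, 0.999, 0.041, 0.001]
wrist_force: [-1.5, -0.3, -0.3]
grip_width: 0.995
gripper_force: 0.0
```

jog_arm(deltas=[0.005,0,0,0,0.085,0.005,0,0,0,0.085,0.003,0,0,0,0.085,0.002,0,0,0,0.085,0,0,0,0,0.085])

```text
time: 22.47
position: [0.5125, 0.1138, -0.025]
orientation: [0.001, 0.999, 0.042, -0.003]
wrist_force: [-5.1, -1.5, 1.5]
grip_width: 1.001
gripper_force: 0.0
```

```bash
python3 -c "
from h import *
togo(-61,0,-25,5.07)
t=grab('top'); r,b=fitrect(t,cream(t,(260,150,405,220)),.066); print(r,J.T@(np.array(r[0])/1000-HOME)*1000)
"
```

```text
before twist dx 2.5 dy -3.1
after twist dx 2.5 dy -3.1
dz -0.0 twist -0.28 jig [-63.5  -3.1] z -25.0 phi 4.79 t 22.47 q [-0.3   0.94 -0.01  2.    0.05  0.21 -1.84] F [-5.1 -1.5  1.5]
((575.1187133789062, 122.82261657714844), (97.92584228515625, 161.02249145507812), 4.893876075744629) [-0.35128431  0.35504968]
```

jog_arm(deltas=[0.003,0,0,0,0.085,0.003,0,0,0,0.085,0.003,0,0,0,0.085,0,0,0,0,0.085])

```text
time: 22.85
position: [0.5114, 0.1126, -0.0259]
orientation: [0.003, 0.999, 0.043, -0.012]
wrist_force: [-18.2, -4.0, 6.9]
grip_width: 0.993
gripper_force: 0.0
```

jog_arm(deltas=[-0.02,0,0,0,0.085,-0.015,0,0,0,0.085,-0.01,0,-0.02,0,0.085,0,0,-0.04,0,0.085,0,0,-0.04,0,0.085])

```text
time: 23.27
position: [0.478, 0.1116, 0.0755]
orientation: [0.0, 0.999, 0.042, -0.002]
wrist_force: [0.8, 0.8, 0.4]
grip_width: 0.991
gripper_force: 0.0
```

jog_arm(deltas=[0,-0.04,-0.02,-6.0,0.085,0,-0.04,0,-2.0,0.085,0,-0.04,0,0,0.085,0,-0.04,0,0,0.085,0,-0.04,0,0,0.085])

```text
time: 23.68
position: [0.4425, 0.3076, 0.0945]
orientation: [-0.001, 0.994, 0.111, 0.001]
wrist_force: [0.4, 0.5, 0.9]
grip_width: 0.994
gripper_force: 0.0
```

Run:
```python
from h import *
s,phi,j,p=where(); print(np.round(p,4),round(phi,2),np.round(s['qpos'],2),s['time'])
t=grab('top','t7.png'); r,b=fitrect(t,cream(t,(260,150,405,220)),.066); print(r,J.T@(np.array(r[0])/1000-HOME)*1000)
d=grab('side','s7.png')
a=cv2.imread('pics/t7.png')[150:240,200:400]; b=cv2.imread('pics/s7.png')[170:320,160:400]
a=cv2.resize(a,None,fx=3,fy=3,interpolation=cv2.INTER_CUBIC); b=cv2.resize(b,None,fx=2.2,fy=2.2,interpolation=cv2.INTER_CUBIC)
W=max(a.shape[1],b.shape[1]); f=lambda x:np.pad(x,((0,0),(0,W-x.shape[1]),(0,0)))
cv2.imwrite('pics/m7.png',np.vstack([f(a),f(b)])[:600])
# weight bar and slab by colour
hsv=cv2.cvtColor(t['image'],cv2.COLOR_RGB2HSV); 
m=((hsv[...,1]<60)&(hsv[...,2]<140)).astype(np.uint8); q=np.zeros_like(m); q[190:240,205:245]=m[190:240,205:245]
r,_=fitrect(t,q,.018); print('slab',r,'px',cv2.countNonZero(q))
```

```text
[0.4425 0.3076 0.0945] 12.72 [-0.69  0.74  0.    1.93 -0.    0.47 -2.04] 23.6833
((574.9514770507812, 122.65750122070312), (98.93701171875, 160.80715942382812), 5.214291572570801) [-0.53245802  0.20535948]
slab ((442.2652893066406, 376.24212646484375), (132.22605895996094, 64.47327423095703), 88.28968811035156) px 255
```

View pics/m7.png

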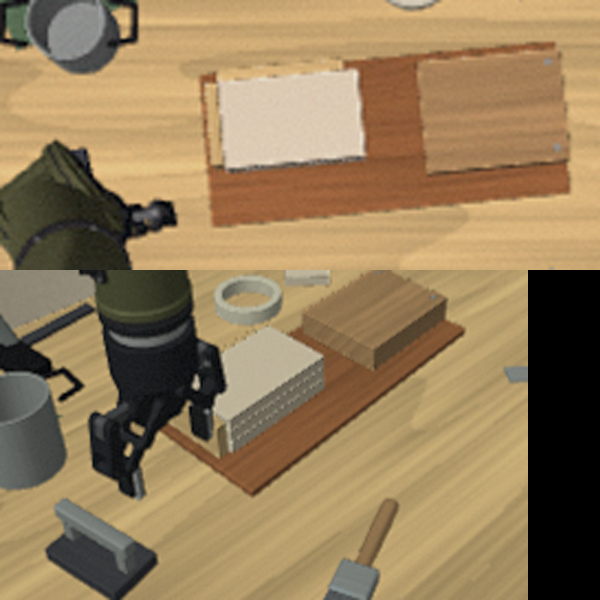

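The pile is flush and square: the top board measures (-0.5, 0.2) with yaw 5.2° against 5.07°. The weight stands free at side px (205,218), with its bar along its length. I'll go over to it.

jog_arm(deltas=[0.022,-0.021,0,-0.5,0.085,0.022,-0.021,0,0,0.085,0.022,-0.021,0,0,0.085,0,0,0.02,0,0.085,0,0,0,0,0.085])

```text
time: 24.2
position: [0.492, 0.3828, 0.0716]
orientation: [0.0, 0.993, 0.116, -0.001]
wrist_force: [-0.5, -0.6, -0.7]
grip_width: 0.998
gripper_force: 0.0
```

Run:
```python
from h import *
s,phi,j,p=where(); print(np.round(p,4),round(phi,2),np.round(s['qpos'],2),s['time'])
c,q=np.cos(np.radians(phi)),np.sin(np.radians(phi)); d=np.array([493.4,383.7])-p[:2]*1000
print('dx',c*d[0]+q*d[1],'dy',q*d[0]-c*d[1],'dz',p[2]*1000-5)
d=grab('side')
# bar ends by brightness in side view: print grey bar mask extents
g=cv2.cvtColor(d['image'],cv2.COLOR_RGB2HSV); x0,y0=160,250
m=((g[...,1]<40)&(g[...,2]>105)).astype(np.uint8); o=np.zeros_like(m); o[262:325,170:240]=m[262:325,170:240]
cs=max(cv2.findContours(o,0,1)[0],key=cv2.contourArea); print(cv2.minAreaRect(cs))
w=np.radians(13.2)
for a in(-50,50): print(proj(d,[.4934+a/1000*np.cos(w),.3837+a/1000*np.sin(w),.058]))
cv2.imwrite('pics/s8.png',cv2.resize(cv2.cvtColor(d['image'],cv2.COLOR_RGB2BGR)[220:340,140:280],None,fx=5,fy=5,interpolation=cv2.INTER_CUBIC))
```

```text
[0.492  0.3828 0.0716] 13.34 [-0.74  0.85  0.01  1.68 -0.01  0.61 -2.06] 24.2
dx 1.597107663291306 dy -0.5736914130761872 dz 66.61442691156296
((201.3614044189453, 288.763427734375), (40.18447494506836, 13.555760383605957), 31.32869529724121)
[218.68695863 295.92154379]
[186.25018421 276.33563604]
```

jog_arm(deltas=[0.0015,-0.0005,0.028,0,0.085,0,0,0.023,0,0.085,0,0,0.01,0,0.085,0,0,0.005,0,0.085,0,0,0,0,0.085])

```text
time: 24.67
position: [0.4933, 0.3816, 0.0077]
orientation: [0.001, 0.993, 0.115, -0.001]
wrist_force: [-0.3, 0.1, 0.3]
grip_width: 0.997
gripper_force: 0.0
```

jog_arm(deltas=[0,0,0,0,0.0,0,0,0,0,0.0,0,0,0,0,0.0,0,0,0,0,0.0,0,0,0,0,0.0], squeeze=50)

```text
time: 25.08
position: [0.494, 0.3826, 0.0087]
orientation: [-0.0, 0.993, 0.115, 0.0]
wrist_force: [-0.2, 0.5, -0.8]
grip_width: 0.296
gripper_force: 0.0
```

jog_arm(deltas=[0,0,0,0,0.0,0,0,0,0,0.0,0,0,0,0,0.0])

```text
time: 25.33
position: [0.4938, 0.3831, 0.0085]
orientation: [-0.0, 0.993, 0.115, 0.0]
wrist_force: [-0.9, 1.1, 3.9]
grip_width: 0.172
gripper_force: 52.3
```

The grip holds at 52 N with an opening of about 15 mm. I'll lift it and carry it over the pile.

jog_arm(deltas=[0,0,-0.01,0,0,0,0,-0.025,0,0,0,0,-0.03,0,0,0,0,-0.03,0,0,0,0,-0.02,0,0])

```text
time: 25.75
position: [0.4935, 0.3816, 0.1247]
orientation: [0.0, 0.993, 0.115, -0.0]
wrist_force: [1.6, 1.5, -8.4]
grip_width: 0.177
gripper_force: 50.8
```

```bash
python3 -c "
from h import *
togo(0,0,80,5.07); s=readout.read_state(); print(s['gripper_force'],s['grip_width'])"
```

```text
before twist dx 20.7 dy 271.0
after twist dx 58.8 dy 265.3
dz 44.7 twist 8.14 jig [-58.8 265.3] z 124.7 phi 13.21 t 25.75 q [-0.74  0.78  0.01  1.65 -0.01  0.72 -2.06] F [ 1.6  1.5 -8.4]
50.8245187997818 0.17658199244329104
```

jog_arm(deltas=[0,0,0,4.1,0,0,0,0,4.0,0,0.003,0.012,0,0,0,0.004,0.02,0,0,0,0.005,0.022,0,0,0])

```text
time: 26.17
position: [0.5086, 0.3285, 0.1218]
orientation: [0.001, 0.999, 0.047, -0.002]
wrist_force: [0.6, -1.6, -7.8]
grip_width: 0.174
gripper_force: 50.7
```

jog_arm(deltas=[0.005,0.022,0,0,0,0.005,0.022,0,0,0,0.005,0.022,0,0,0,0.005,0.022,0,0,0,0.005,0.022,0,0,0])

```text
time: 26.58
position: [0.5441, 0.219, 0.1219]
orientation: [0.001, 0.999, 0.045, -0.002]
wrist_force: [-0.6, -0.3, -7.7]
grip_width: 0.175
gripper_force: 50.8
```

jog_arm(deltas=[0.005,0.022,0,0,0,0.005,0.022,0,0,0,0.005,0.022,0,0,0,0.004,0.018,0,0,0,0,0,0,0,0])

```text
time: 27.0
position: [0.5719, 0.1309, 0.1221]
orientation: [0.004, 0.999, 0.041, -0.001]
wrist_force: [0.1, -1.9, -8.2]
grip_width: 0.174
gripper_force: 50.8
```

```bash
python3 -c "
from h import *
togo(0,0,76,5.07); s=readout.read_state(); print(s['gripper_force'],s['grip_width'])"
```

```text
before twist dx 2.9 dy 8.7
after twist dx 2.8 dy 8.7
dz 46.1 twist -0.33 jig [-2.8  8.7] z 122.1 phi 4.74 t 27.0 q [-0.31  0.74  0.    1.76  0.01  0.64 -1.8 ] F [ 0.1 -1.9 -8.2]
50.79800248146057 0.17381611317905252
```

jog_arm(deltas=[0.002,0.007,0.008,-0.3,0,0,0,0.01,0,0,0,0,0.01,0,0,0,0,0.008,0,0,0,0,0.004,0,0])

```text
time: 27.42
position: [0.5724, 0.1343, 0.0808]
orientation: [0.0, 0.999, 0.048, -0.002]
wrist_force: [0.1, -1.0, -8.0]
grip_width: 0.176
gripper_force: 50.7
```

jog_arm(deltas=[0,0,0.002,0,0,0,0,0.002,0,0,0,0,0,0,0])

```text
time: 27.67
position: [0.5742, 0.1339, 0.0788]
orientation: [0.0, 0.999, 0.048, -0.0]
wrist_force: [0.3, 0.1, -8.1]
grip_width: 0.173
gripper_force: 50.7
```

```bash
python3 -c "
from h import *
togo(0,0,74.5,5.07)"
```

```text
before twist dx 0.2 dy 11.5
after twist dx 0.3 dy 11.5
dz 4.3 twist 0.41 jig [-0.3 11.5] z 78.8 phi 5.48 t 27.67 q [-0.3   0.81 -0.01  1.78  0.01  0.55 -1.79] F [ 0.3  0.1 -8.1]
```

jog_arm(deltas=[0,0.006,0,0.3,0,0,0.005,0,0,0,0,0,0.0015,0,0,0,0,0.0015,0,0,0,0,0,0,0])

```text
time: 28.08
position: [0.5751, 0.1224, 0.0759]
orientation: [-0.0, 0.999, 0.045, -0.0]
wrist_force: [-0.5, 0.4, -8.0]
grip_width: 0.173
gripper_force: 50.8
```

jog_arm(deltas=[0,0,0.001,0,0,0,0,0.001,0,0,0,0,0,0,0])

```text
time: 28.33
position: [0.5753, 0.1231, 0.0745]
orientation: [-0.0, 0.999, 0.045, 0.0]
wrist_force: [-1.1, 0.4, -2.1]
grip_width: 0.173
gripper_force: 51.5
```

The weight has touched down. I'll settle it 0.5 mm and release.

jog_arm(deltas=[0,0,0.0005,0,0,0,0,0,0,0.03,0,0,0,0,0.06,0,0,0,0,0.08,0,0,0,0,0.08])

```text
time: 28.75
position: [0.5759, 0.1227, 0.0738]
orientation: [-0.0, 0.999, 0.045, 0.001]
wrist_force: [-0.4, -0.6, -0.8]
grip_width: 0.735
gripper_force: 0.0
```

jog_arm(deltas=[0,0,0,0,0.085,0,0,0,0,0.085,0,0,-0.01,0,0.085,0,0,-0.02,0,0.085,0,0,-0.03,0,0.085])

```text
time: 29.17
position: [0.5733, 0.1222, 0.1327]
orientation: [0.001, 0.999, 0.045, -0.002]
wrist_force: [0.1, -0.1, 0.5]
grip_width: 0.996
gripper_force: 0.0
```

jog_arm(deltas=[0,0,-0.04,0,0.085,-0.04,0,-0.005,0,0.085,-0.04,0,0,0,0.085,-0.04,0,0,0,0.085,0,0.0,0,0,0.085])

```text
time: 29.58
position: [0.4419, 0.1085, 0.1779]
orientation: [0.002, 0.999, 0.046, -0.009]
wrist_force: [-2.4, -0.5, -0.3]
grip_width: 0.991
gripper_force: 0.0
```

jog_arm(deltas=[0,0.04,0,0,0.085,0,0.04,0,0,0.085,0,0.04,0,0,0.085,0,0.04,0,0,0.085,0,0,0,0,0.085])

```text
time: 30.0
position: [0.4704, -0.0581, 0.1793]
orientation: [0.003, 0.999, 0.037, 0.001]
wrist_force: [-0.5, -1.6, -0.5]
grip_width: 0.996
gripper_force: 0.0
```

```bash
python3 -c "
from h import *
togo(0,0,74.5,5.07)
t=grab('top','t9.png');d=grab('side','s9.png')
a=cv2.imread('pics/t9.png')[150:240,240:400]; b=cv2.imread('pics/s9.png')[150:290,200:390]
a=cv2.resize(a,None,fx=3,fy=3,interpolation=cv2.INTER_CUBIC); b=cv2.resize(b,None,fx=2.3,fy=2.3,interpolation=cv2.INTER_CUBIC)
W=max(a.shape[1],b.shape[1]); f=lambda x:np.pad(x,((0,0),(0,W-x.shape[1]),(0,0)))
cv2.imwrite('pics/m9.png',np.vstack([f(a),f(b)])[:600])
h=cv2.cvtColor(t['image'],cv2.COLOR_RGB2HSV); m=np.zeros((400,640),np.uint8); m[165:222,268:336]=((h[...,2]<120)&(h[...,1]<90))[165:222,268:336]
r,_=fitrect(t,m,.084); print('slab',r,J.T@(np.array(r[0])/1000-HOME)*1000)
c2=cream(t,(262,160,336,222))|m; r,_=fitrect(t,c2,.066); print('top',r,J.T@(np.array(r[0])/1000-HOME)*1000)"
```

```text
before twist dx 118.4 dy -172.2
after twist dx 120.7 dy -170.6
dz 104.8 twist -0.78 jig [-120.7 -170.6] z 179.3 phi 4.29 t 30.0 q [ 0.04  0.53 -0.03  2.04  0.04  0.57 -1.52] F [-0.5 -1.6 -0.5]
slab ((571.9205322265625, 113.23521423339844), (107.82601928710938, 80.77632141113281), 7.482793807983398) [-4.38421769 -8.91220961]
top ((574.3583984375, 123.2579574584961), (108.5672607421875, 161.9208221435547), 5.546276092529297) [-1.07015222  0.85587841]
```

View pics/m9.png

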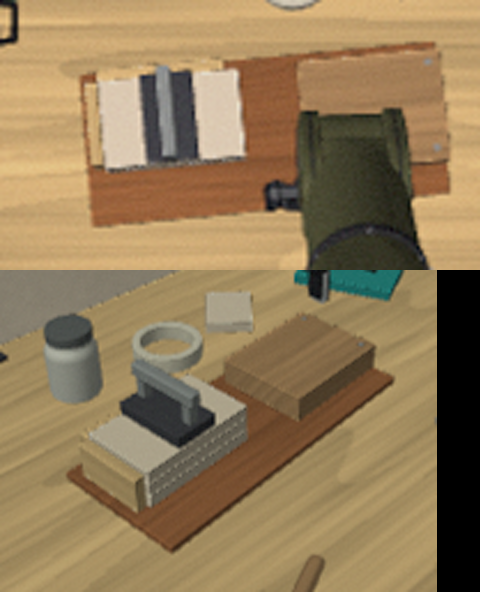

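The pile is flush, the weight stands flat in the middle of the top board (top crop about (169,118); board middle about (172,118)), and the arm is clear.

```bash
python3 -c "
from bench import job
print(job.finish_job())"
```

```text
the job is handed in; nothing more can be done
None
```

The job is handed in, with no verdict returned. In the last images the three boards lie flush and square in the jig corner, the weight stands flat within a few mm of the middle of the top board, the arm is clear, and the clock read about 30 s of the 72 s.

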